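# Transfer a sample plate from rack to case

### The job

Draw the low sample plate (the shorter of the plates in the rack) straight up out of the rack by its top edge, lean it on the sloping rest with its long edge on the lips and let go, so that you can take it again by its two long edges. Then lay it flat in the nest of the case, fully down, and shut the lid over it. Do not drop the plate, and leave the tall plates and everything else on the bench where they are.

Things in the scene. Friction and masses are not known exactly. Their poses are not given: they have to be found in the camera images.
- plate: the LOW plate in the rack, the one to move: a bare aluminium sample plate 120 x 64 x 8 mm, about 0.17 kg, starting upright in one of the rack's three slots. Origin at its centre. Its x = along its 120 mm length, y = through its 8 mm thickness, z = along its 64 mm height (up while it is in the rack). Both faces are alike.
- tall_a: a bystander: bare aluminium plate 120 x 84 x 8 mm standing in another slot of the rack, 20 mm taller than the plate to move. Origin 32 mm above its bottom edge, on its mid-plane.
- tall_b: a bystander, the twin of tall_a, in the remaining slot.
- rack: black plastic rack fixed to the bench, 140 (x) x 150 (y) x 50 mm high. Origin: centre of its underside, z up. Three slots along x, at y = -45, 0, +45 mm: 12 mm wide channels only near both ends (36 to 62 mm from the middle), floor at z = 10 mm. Top edges: low plate z = 74 mm (24 mm above the rack), tall plates 94 mm. Plates have 2 mm play on each face, 2.5 mm at each end, and may lean.
- rest: steel sloping rest fixed to the bench, base 130 (x) x 100 (y) x 8 mm. Origin: centre of its underside, z up. Two 16 mm wide rails at x = -45 and +45 mm slope at 45 degrees, rising towards its +y; a lip 14 mm proud ends the foot of each. Between the rails it is open down to the base.
- rest_seat (a point): where the low plate's centre is when it lies properly on the rest: midway between the rails, 88 mm above the bench; flat on the rails, length along the rest's x, one long edge on the lips, 64 mm side up the slope. In the middle both long edges are free to grasp and the fingertips may pass beyond the plate.
- case: flat grey plastic case fixed to the bench, 160 x 160 mm, walls 5 mm thick, 40 mm high, floor 5 mm. Origin: centre of its underside, z up. Its lid hinges on its +x wall. Fingers have room beside the nest, inside the +y and -y walls, down to the floor.
- nest (a point): where the low plate's centre is when it lies flat in the case's black nest, length along the case's x: on the case's centre, 24 mm above its underside. Two rails at x = -50, +50 mm (14 mm wide, tops at z = 20 mm) carry it; lugs up to z = 27 mm stand around it at x = +-63 mm (ends) and y = +-35 mm (long edges, near the corners only): 3 mm play all round.
- lid (a joint): angle of the case's lid, rad: 0 = shut, pi/2 = upright, about 1.6 to 1.85 at the start. A stiff hinge: the lid stays where it is left; about 0.3 N m moves it.
- lid_hinge (a point): middle of the lid's hinge axis, at the top of the case's +x wall (x = 80 mm, z = 40.5 mm in the case). The lid is a flat panel 160 x 160 x 8 mm that reaches from here to the -x wall when shut, with a 13 mm long, 50 mm wide lip beyond its free edge.
- lid_edge (a point): middle of the lid's free edge, on its outer (upper when shut) face, 160 mm from the hinge axis.
- jar: bystander: small amber jar, 44 mm across, 50 mm high. Origin at its underside.
- beaker: bystander: glass beaker, 66 mm across, 80 mm high. Origin at its underside.
- flask: bystander: amber bottle, 66 mm across, 160 mm high. Origin at its underside.
- carton: bystander: small carton 70 x 100 x 45 mm. Origin at its underside.
- driver: bystander: screwdriver lying on the bench.

How it is judged (in metres and radians):
On the way, in this order (a step that is already met when the one before it is completed fails the run):
1. the low plate is drawn up clear of the rack's slot (z of plate in the frame of rack above 0.085 m and contact force between the fingers and plate above 0.1 N), for 0.05 s.
2. the plate lies on the sloping rest, its long edge on the lips, let go and still (distance between plate and rest_seat below 0.02 m and angle between plate's own z axis and vertical between 0.66 and 0.91 rad and angle between the x axis of plate and the x axis of rest, either way round below 0.2 rad and contact force between the fingers and plate below 0.1 N and linear speed of plate below 0.03 m/s), for 0.3 s.
3. the plate lies flat and fully down in the case's nest, let go and still (x of plate in the frame of case between -0.006 and 0.006 m and y of plate in the frame of case between -0.006 and 0.006 m and z of plate in the frame of case between 0.02 and 0.0275 m and angle between the y axis of plate and the z axis of case, either way round below 0.06 rad and contact force between the fingers and plate below 0.1 N and linear speed of plate below 0.03 m/s), for 0.3 s.
At the end, for the whole second after the job is handed in: The low plate lies flat (within 0.06 rad) in the nest of the case, its centre within 6 mm of the nest's centre lengthwise and sideways and between 20 and 27.5 mm above the case's underside, at rest and untouched, and the lid is shut (under 0.06 rad) (all of step 3 and value of joint lid below 0.06 rad).
It fails at once if a tall plate was moved from its place (over 20 mm) (distance of any of tall_a, tall_b from where it was at the start of the episode above 0.02 m).
It fails at once if something else on the bench was moved (over 30 mm) (distance of any of jar, beaker, flask, carton, driver from where it was at the start of the episode above 0.03 m).
It fails at once if the plate was dropped: moving faster than 0.6 m/s while not held (contact force between the fingers and plate below 0.05 N and linear speed of plate above 0.6 m/s).
It also fails if it takes over 72 s, if anything falls off the work surface, if the arm or the gripper's body presses on something with over 40 N, if the wrist force passes 120 N, or if a joint passes its speed limit or range.

### The arm

A 6-joint arm with a two-finger parallel gripper is mounted at the origin on the work surface. World frame = base frame: x ahead of the robot, y to its left, z up, the work surface at z = 0. Lengths are in mm, angles in rad, forces in N, time in s.
With the tool pointing down it reaches from about 300 to 775 mm from the base axis. Payload 14.6 kg.
Tool frame: the origin (TCP) lies on the mounting face of the last link; the fingertips stand 199 mm ahead of it and the grasp point (between the pads) lies 180 mm ahead of it; z points along the fingers, y is the line along which they close (so a half turn about z gives the same grasp; the last joint's range is limited). The gripper opens to 94 mm and grips with 3 to 60 N. Pads are 16 mm wide; open, the fingers measure 119 mm over their backs; the gripper's body (75 mm by 177 mm) begins 78 mm behind the grasp point.
Start: joints at [1.207, 0.3, 1.521, -0, 1.321, -0.067], TCP at [160.852, 525.944, 404.646] pointing down, gripper open.
Joint ranges: [-3.03, 3.03], [-0.79, 2.21], [0.23, 2.52], [-1.04, 4.18], [0, 3.07], [-2.55, 2.55]. Speed limits (rad/s): [2.22, 2.22, 2.57, 3.14, 3.14, 3.14].

### API

Orientations are given as [roll, pitch, yaw] about the fixed x, y, z axes, in that order (R = Rz(yaw) Ry(pitch) Rx(roll)).
In Python, from cell import manip gives the robot as it stands. The module is installed in compiled form; this text tells all that it offers.
- The arm moves only by the shell command python3 -m creep 'ROWS' [FORCE]. ROWS is a JSON object of lists of equal length, an entry for each row: "slide": the shift along the world's x, y, z in cm, a list of three; "turn": the turn about the world's z in rad; "claw": the opening, from 0 (shut) to 1 (fully open). A call has 1 to 8 rows; each row shifts and turns the commanded pose from where the row before left it; what a row does not reach is not made up. A row lasts 1/8 s, in which the tool goes at most 62.5 mm and 10.7 degrees, less where a joint would pass 70% of its speed; a pose out of reach is approached as far as the arm can. A call with a gripper value outside its range is refused whole. The fingers move at their own pace and stop on an object; FORCE is the grip in N (left out, the last holds). Time passes only in rows, so rows that do not move let the fingers close. It gives the time, the measured TCP pose, the force, the opening and the grip force at its end, in the units of the state.
- manip.read_state(): the state, without advancing time (a new reading comes with each control period).
- manip.camera(name): name is "scene" or "top" or "wrist"; returns (picture, depth): 384x512x3 uint8, red, green, blue; 384x512 float32, mm along the optical axis (not along the pixel's ray), 0 where there is no reading.
- manip.calibration(name): a dict with "intrinsics" (3x3 intrinsics, pixels), "k1" (the pictures are not rectified: a ray, as slopes to the right and down, at radius r is drawn at 1 + k1 r^2 times it, then the intrinsics apply), "pose" (4x4, takes a point from camera to world coordinates). Camera axes: x right, y up, looking along -z (the intrinsics and any distortion apply to the point x, -y, -z); pixel columns grow to the right and rows downward; lengths in mm; the calibration is good to about 2 mm. A picture is of the moment at which its call begins: read the wrist's pose just before it. calibration takes no time and is no camera call; for the wrist camera it gives the pose at the moment of the call.
- manip.sign_off(): hands the job in; it is judged then, once.
Trained networks look in the newest picture that a camera, given by its name, has taken for a name from the list of things; names that differ only in an ending like _2 or _b are one class to them, and where a whole thing is asked for, a point or a joint stands for the part that bears it (a point fixed in the world has none). Each returns a list of dicts, best first, with "score" (0 to 1); they miss things now and then, are a little off and sometimes report something else, mostly with a low value. They report only what shows in the picture. A call takes as long as a camera call.
- manip.cut_out(query, camera): "mask" (384x512 bool, what is visible of it) and "position" ([column, row] in pixels, amid what is visible of it).
The state is a dict: "clock": time; "joints": joint angles; "qd": joint speeds; "effort": joint torques, N m; "eef_pos": TCP position; "eef_rot": TCP orientation; "wrist_force": force on the tool from outside, world axes, zero at the start; "moment": the same for the moment, N m; "finger_gap": finger opening in mm; "finger_force": force on a finger pad.
Only numpy, scipy, OpenCV 4.12 (cv2) and the standard library are available. Lean on these libraries where they do the work, as an engineer would, in place of code of your own. Each camera call takes 0.05 s, during which the arm holds its last target. There are 200 camera calls.

## Working session

There is one attempt and no reset: what is moved stays moved. The work goes in short steps, Python scripts to look and compute and a shell command to move; the robot and the scene stay as the last step left them, time stands still between calls to the robot, and variables do not carry over. Pictures are saved under pics/ and viewed, at most 10 in all, crops included, and the job is handed in when it is done.

```bash
mkdir -p pics; cat > h.py <<'E'
import numpy as np, cv2
from cell import manip
def cloud(cam):
    c=manip.calibration(cam); im,d=manip.camera(cam)
    K=np.array(c["intrinsics"]);P=np.array(c["pose"]);k=c["k1"]
    v,u=np.mgrid[0:384,0:512]
    q=np.stack([(u-K[0,2])/K[0,0],(v-K[1,2])/K[1,1]],-1).astype(float)
    r=q.copy()
    for _ in range(12): r=q/(1+k*(r**2).sum(-1,keepdims=True))
    X=np.stack([r[...,0]*d,-r[...,1]*d,-d],-1)@P[:3,:3].T+P[:3,3]
    X[d==0]=np.nan
    return im,d,X
def save(im,n): cv2.imwrite(f"pics/{n}.png",im[...,::-1])
E
python3 - <<'E'
from h import *
for cam in("scene","top"):
    im,d,X=cloud(cam); save(im,cam+"0"); np.savez(cam+"0.npz",im=im,X=X)
    print(cam,np.round(manip.calibration(cam)["pose"],2).tolist())
    for n in("plate","tall_a","rack","rest","case","lid","jar","beaker","flask","carton","driver"):
        for r in manip.cut_out(n,cam)[:3]:
            m=r["mask"]; p=X[m]; p=p[~np.isnan(p[:,0])]
            if len(p): print(n,round(r["score"],2),np.round(r["position"]),m.sum(),"med",np.round(np.median(p,0)),"lo",np.round(np.percentile(p,2,0)),"hi",np.round(np.percentile(p,98,0)))
E
```

```text
scene [[0.52, -0.7, 0.48, 1044.95], [0.85, 0.43, -0.3, -285.79], [0.0, 0.57, 0.82, 914.58], [0.0, 0.0, 0.0, 1.0]]
plate 0.96 [309. 148.] 504 med [492. 264.  54.] lo [429. 256.  13.] hi [551. 306.  77.]
plate 0.48 [219. 246.] 798 med [ 642. -128.   48.] lo [ 623. -159.    3.] hi [ 685. -100.   83.]
tall_a 0.79 [336. 122.] 421 med [485. 354.  77.] lo [426. 346.  52.] hi [541. 364.  97.]
tall_a 0.57 [325. 135.] 589 med [490. 309.  69.] lo [431. 301.  27.] hi [546. 320.  96.]
rack 0.55 [318. 153.] 1153 med [533. 264.  21.] lo [427. 231.   1.] hi [562. 389.  52.]
rest 0.85 [240. 187.] 1547 med [498.  16.  10.] lo [442. -25.   5.] hi [563.  68. 100.]
case 0.83 [147. 226.] 4228 med [ 562. -260.   42.] lo [ 396. -342.    3.] hi [ 601. -171.  205.]
case 0.62 [323. 135.] 572 med [490. 310.  69.] lo [432. 301.  27.] hi [546. 320.  96.]
lid 0.78 [157. 235.] 2032 med [ 583. -245.  141.] lo [ 556. -317.   45.] hi [ 603. -167.  211.]
jar 0.67 [304. 193.] 307 med [625. 148.  43.] lo [598. 134.   1.] hi [638. 176.  54.]
jar 0.22 [318. 155.] 975 med [536. 263.  24.] lo [428. 233.   6.] hi [562. 385.  
[... 1138 characters left out ...]
 1855 med [ 573. -239.  137.] lo [ 549. -316.   42.] hi [ 597. -165.  210.]
lid 0.27 [140. 241.] 401 med [490. 266.  68.] lo [435. 258.  16.] hi [546. 276.  78.]
beaker 0.79 [306. 170.] 676 med [ 663. -132.   37.] lo [ 623. -158.    0.] hi [683. -99.  81.]
flask 0.6 [248. 139.] 906 med [726.  11. 107.] lo [709. -19.   1.] hi [760.  42. 162.]
carton 0.75 [244. 176.] 1307 med [637.  23.  45.] lo [604. -26.   3.] hi [678.  71.  49.]
carton 0.63 [177. 136.] 488 med [759. 191.  22.] lo [735. 137.   0.] hi [806. 312.  29.]
carton 0.48 [140. 239.] 437 med [490. 266.  65.] lo [434. 258.  11.] hi [546. 284.  78.]
driver 0.66 [180. 138.] 381 med [757. 186.  23.] lo [736. 139.  13.] hi [783. 249.  29.]
```

```bash
python3 - <<'E'
from h import *
a=np.load("scene0.npz"); b=np.load("top0.npz")
im=cv2.resize(b["im"][80:380],(800,469)); save(im,"v1")
# plate top edge, tall tops, rest rail surface
X=b["X"]; Xs=a["X"]
def fit(X,sel,name):
    p=X[sel]; c=np.median(p,0); 
    r=cv2.minAreaRect(p[:,:2].astype(np.float32)); print(name,len(p),np.round(c,1),[np.round(t,1) for t in r])
x,y,z=X[...,0],X[...,1],X[...,2]
with np.errstate(invalid='ignore'):
    box=(x>400)&(x<570)&(y>225)&(y<380)
    for lo,hi,n in((225,290,"plate"),(290,333,"t1"),(333,380,"t2")):
        s=box&(y>lo)&(y<hi); s&=(z>(68 if n=="plate" else 86)); fit(X,s,n)
        p=X[s]; k=np.polyfit(p[:,0],p[:,1],1); print("slope",k[0], "y at mid",np.polyval(k,490),"z",np.percentile(p[:,2],[5,50,95]),"x",np.percentile(p[:,0],[1,99]))
    s=box&(z>44)&(z<56); fit(X,s,"racktop")
    for nm,XX in(("top",X),("scene",Xs)):
        x,y,z=XX[...,0],XX[...,1],XX[...,2]
        s=(x>420)&(x<580)&(y>-50)&(y<100)&(z>25)
        p=XX[s]; print(nm,len(p))
        for side,q in(("L",p[p[:,0]<500]),("R",p[p[:,0]>500])):
            print(side,len(q))
            for yy in np.arange(-40,90,8):
                g=q[(q[:,1]>=yy)&(q[:,1]<yy+8)]
                if len(g): print(yy+4,np.round(g[:,0].min()),np.round(g[:,0].max()),np.round(np.percentile(g[:,2],[5,50,95])))
        s=(x>420)&(x<580)&(y>-50)&(y<100)&(z>4)&(z<13); fit(XX,s,"restbase")
        s=(x>380)&(x<610)&(y>-360)&(y<-150)&(z>32)&(z<44); fit(XX,s,"caserim")
        s=(x>380)&(x<540)&(y>-360)&(y<-150)&(z>14)&(z<30); fit(XX,s,"nest")
E
```

```text
plate 204 [490.5 267.5  74.2] [array([490.1, 268. ]), array([117.5,   9.4]), np.float64(7.1)]
slope 0.11840438456778128 y at mid 267.7900043910656 z [69.93898804 74.16433732 77.89046283] x [431.99367735 547.88144979]
t1 235 [483.  313.2  93.9] [array([485. , 313.8]), array([117.8,   9.9]), np.float64(7.1)]
slope 0.12169476461328103 y at mid 313.9705135168627 z [87.92972996 93.94791826 97.05494965] x [426.7264731  542.99604942]
t2 243 [479.4 357.3  93.8] [array([479.8, 358.3]), array([120.5,  10.5]), np.float64(6.5)]
slope 0.11417804779344672 y at mid 358.2541092460785 z [87.74616399 93.81203675 97.15675992] x [420.52547234 539.03053442]
racktop 612 [460.6 308.2  50.2] [array([485.4, 311. ]), array([136.3, 148.2]), np.float64(6.1)]
top 438
L 214
-12 448.0 462.0 [69. 73. 76.]
-4 449.0 463.0 [62. 67. 71.]
4 447.0 463.0 [55. 65. 70.]
12 448.0 462.0 [33. 73. 78.]
20 448.0 462.0 [78. 82. 86.]
28 448.0 462.0 [86. 89. 93.]
36 447.0 461.0 [ 47.  98. 102.]
44 447.0 462.0 [ 99. 105. 109.]
52 447.0 461.0 [102. 103. 107.]
R 224
-12 539.0 553.0 [67. 69. 73.]
-4 538.0 553.0 [66. 70. 76.]
4 538.0 55
[... 629 characters left out ...]
.]
20 449.0 466.0 [75. 83. 88.]
28 449.0 467.0 [31. 84. 96.]
36 446.0 466.0 [ 33.  78. 104.]
44 448.0 465.0 [ 98. 105. 108.]
R 287
-12 539.0 557.0 [69. 71. 74.]
-4 541.0 557.0 [59. 65. 72.]
4 539.0 557.0 [29. 62. 70.]
12 539.0 556.0 [30. 70. 76.]
20 537.0 557.0 [36. 80. 85.]
28 538.0 555.0 [36. 86. 93.]
36 539.0 556.0 [ 33.  67. 100.]
44 540.0 556.0 [ 34. 101. 108.]
52 537.0 554.0 [103. 104. 105.]
restbase 1061 [499.    8.3   8.4] [array([503.4,  24.6]), array([146.2, 158.2]), np.float64(87.2)]
caserim 390 [ 417.1 -294.1   40. ] [array([ 484.5, -260.5]), array([171. , 162.9]), np.float64(11.4)]
nest 458 [ 420.4 -272.7   21.4] [array([ 464. , -267.2]), array([122.2, 157.6]), np.float64(10.5)]
```

View pics/v1.png

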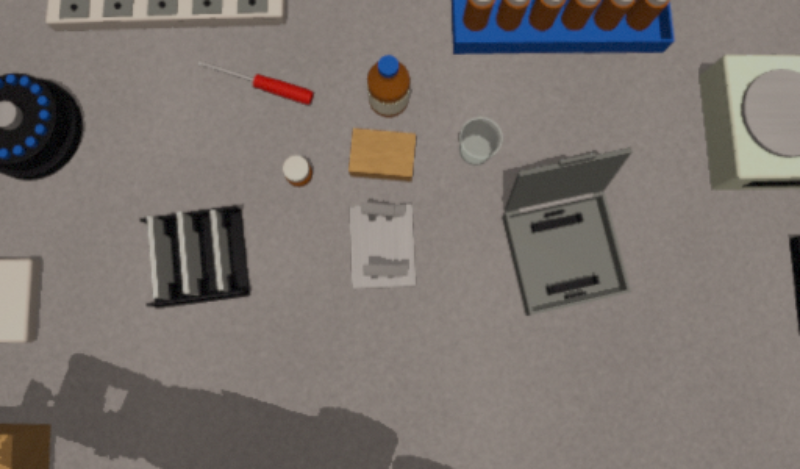

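View pics/scene0.png

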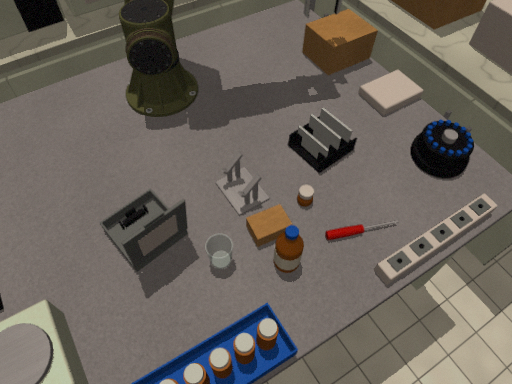

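```bash
python3 - <<'E'
from h import *
s=manip.read_state(); print({k:np.round(v,3).tolist() for k,v in s.items()})
X=np.load("top0.npz")["X"];Xs=np.load("scene0.npz")["X"]
for A in(X,Xs):
    x,y,z=A[...,0],A[...,1],A[...,2]
    with np.errstate(invalid='ignore'): s=(x>440)&(x<560)&(y>14)&(y<44)&(abs(z-y-60)<7)
    p=A[s]; k=np.linalg.lstsq(np.c_[p[:,0]-500,p[:,1],np.ones(len(p))],p[:,2],rcond=None)[0]; print(len(p),k,"yaw",-k[0]/k[1])
E
```

```text
{'clock': 1.2, 'joints': [1.207, 0.3, 1.521, 0.0, 1.321, -0.067], 'qd': [-0.0, 0.001, 0.001, 0.001, -0.001, 0.001], 'effort': [0.002, -53.166, -35.291, 0.071, 0.021, 0.0], 'eef_pos': [160.871, 525.944, 404.625], 'eef_rot': [-3.142, -0.0, 2.845], 'wrist_force': [0.045, -0.115, 0.637], 'moment': [0.03, -0.027, 0.016], 'finger_force': 0.0, 'finger_gap': 93.984}
192 [-2.80285510e-02  9.78219762e-01  6.12492791e+01] yaw 0.02865261165465148
191 [-2.50086015e-02  1.01217645e+00  6.13421653e+01] yaw 0.024707748770298382
```

```bash
python3 -m creep '{"slide":[[4.1,-3.2,0],[4.1,-3.2,0],[4.1,-3.2,0],[4.1,-3.2,0],[4.1,-3.2,0],[4.1,-3.2,0],[4.1,-3.2,-2],[4.2,-3.4,-3]],"turn":[0.06,0.06,0.06,0.06,0.06,0.06,0.056,0],"claw":[1,1,0.8,0.6,0.5,0.4,0.4,0.4]}' 20; python3 - <<'E'
from h import *
im,d,X=cloud("wrist"); save(im,"w1"); s=manip.read_state(); print(s["eef_pos"],s["eef_rot"],s["joints"],s["finger_gap"])
x,y,z=X[...,0],X[...,1],X[...,2]
with np.errstate(invalid='ignore'):
  for lo,hi,zl in((240,295,68),(295,335,88)):
    s=(x>420)&(x<570)&(y>lo)&(y<hi)&(z>zl)&(z<102); p=X[s]; print(s.sum())
    if s.sum()>50:
        k=np.polyfit(p[:,0]-490,p[:,1],1); print(k,np.percentile(p[:,0],[1,99]),np.percentile(p[:,2],[5,50,95]),cv2.minAreaRect(p[:,:2].astype(np.float32)))
E
```

```text
clock: 2.2
eef_pos: [491.1, 266.8, 354.8]
eef_rot: [3.141, 0.002, -3.021]
wrist_force: [0.5, 0.4, -0.1]
finger_gap: 38.8
finger_force: 0.0
[494.11204254 263.01205905 349.99546111] [-3.13937725e+00 -2.96787967e-03 -3.02511737e+00] [ 4.23868917e-01  3.71466640e-01  1.55714735e+00 -1.29392715e-03
  1.21647802e+00 -1.26295493e+00] 38.32896370195198
938
[1.21235870e-01 2.67202197e+02] [433.53098598 548.8894917 ] [73.02216236 74.30094395 75.47348837] ((491.7340087890625, 267.4576110839844), (118.49702453613281, 7.976366996765137), 6.754257678985596)
850
[1.27375076e-01 3.12282894e+02] [427.93326245 508.04436066] [90.39802248 94.2718499  95.35893644] ((470.0128479003906, 310.10107421875), (86.12713623046875, 8.423051834106445), 6.940225124359131)
```

```bash
python3 -m creep '{"slide":[[-0.2,-0.1,0],[0,0,-1.5],[0,0,-2],[0,0,-1.5]],"turn":[0,0,0,0],"claw":[0.4,0.4,0.4,0.4]}'; python3 -m creep '{"slide":[[0,0,0]],"turn":[0],"claw":[0.4]}'
```

```text
clock: 2.75
eef_pos: [487.1, 267.7, 303.8]
eef_rot: [3.142, 0.0, -3.021]
wrist_force: [-0.0, -0.9, 0.9]
finger_gap: 37.2
finger_force: 0.0
clock: 2.88
eef_pos: [487.3, 267.4, 303.7]
eef_rot: [-3.141, -0.002, -3.021]
wrist_force: [-0.3, 0.3, 1.3]
finger_gap: 37.7
finger_force: 0.0
```

```bash
python3 -m creep '{"slide":[[0.4,0,-1.5],[0,0,-2],[0,0,-1.5],[0,0,-0.3],[0,0,0],[0,0,0],[0,0,0],[0,0,0]],"turn":[0,0,0,0,0,0,0,0],"claw":[0.4,0.4,0.4,0.4,0,0,0,0]}' 25
```

```text
clock: 3.88
eef_pos: [491.9, 267.0, 252.1]
eef_rot: [3.141, 0.001, -3.022]
wrist_force: [-1.0, 0.4, 2.3]
finger_gap: 8.0
finger_force: 25.0
```

```bash
python3 -m creep '{"slide":[[0,0,0],[0,0,0.5]],"turn":[0,0],"claw":[0,0]}' 25
```

```text
clock: 4.12
eef_pos: [491.7, 266.9, 256.4]
eef_rot: [-3.141, -0.001, -3.022]
wrist_force: [-0.2, 0.4, -2.4]
finger_gap: 7.6
finger_force: 25.0
```

```bash
python3 -m creep '{"slide":[[0,0,1.5],[0,0,3],[0,0,3.5],[0,0,3.5],[0,-1.5,0],[0.2,-3.5,0],[0.2,-4.5,0],[0.2,-4.5,0]],"turn":[0,0,0,0,0,-0.03,-0.03,-0.03],"claw":[0,0,0,0,0,0,0,0]}' 25; python3 -m creep '{"slide":[[0.2,-4.5,0],[0.2,-4.0,0],[0,-2.5,0],[0,-1.0,0],[0,0,0],[0,0,0]],"turn":[0,0,0,0,0,0],"claw":[0,0,0,0,0,0]}' 25
python3 - <<'E'
from h import *
im,d,X=cloud("wrist"); save(im,"w2"); np.save("w2.npy",X); s=manip.read_state(); print(s["eef_pos"],s["eef_rot"],s["finger_gap"])
x,y,z=X[...,0],X[...,1],X[...,2]
with np.errstate(invalid='ignore'):
  s=(x>400)&(x<600)&(y>-60)&(y<80)&(z>30)&(z<115); print(s.sum())
  for lo,hi in((440,475),(530,565)):
    for yy in range(-40,60,4):
      q=X[(x>lo)&(x<hi)&(y>yy)&(y<yy+4)&(z>40)&(z<116)]
      if len(q)>5: print(lo,yy+2,len(q),np.round(np.percentile(q[:,0],[2,98])),np.round(np.percentile(q[:,2],[10,50,90])))
E
```

```text
clock: 5.12
eef_pos: [497.4, 125.1, 370.9]
eef_rot: [-3.141, -0.001, -3.113]
wrist_force: [1.2, 0.4, -1.8]
finger_gap: 7.8
finger_force: 25.0
clock: 5.88
eef_pos: [501.8, 7.7, 371.5]
eef_rot: [3.141, -0.0, -3.112]
wrist_force: [-0.8, -0.0, -0.9]
finger_gap: 7.7
finger_force: 25.0
[501.8229384    7.70588243 371.53428846] [ 3.14148981e+00 -1.76445557e-04 -3.11139793e+00] 7.523170409558843
1376
440 -14 48 [450. 465.] [69. 70. 72.]
440 -10 66 [450. 466.] [70. 71. 73.]
440 -6 64 [450. 466.] [66. 68. 69.]
440 -2 53 [450. 466.] [62. 64. 66.]
440 14 54 [450. 464.] [77. 79. 80.]
440 18 69 [449. 465.] [80. 82. 84.]
440 22 77 [449. 465.] [84. 86. 88.]
440 26 81 [449. 465.] [88. 90. 92.]
440 30 86 [449. 465.] [92. 94. 96.]
440 34 96 [449. 464.] [ 92.  98. 100.]
440 38 100 [449. 464.] [ 99. 102. 104.]
440 42 94 [449. 464.] [104. 106. 108.]
440 46 69 [449. 464.] [104. 106. 108.]
440 50 28 [448. 464.] [102. 103. 104.]
530 34 12 [541. 542.] [42. 48. 52.]
530 38 86 [538. 548.] [ 49.  82. 101.]
530 42 121 [538. 553.] [ 60. 102. 104.]
530 46 80 [537. 553.] [102. 106. 108.]
530 50 57 [537. 554.] [103. 104. 106.]
```

View pics/w2.png

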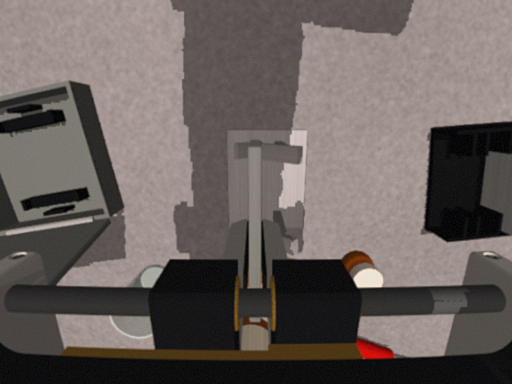

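```bash
python3 -m creep '{"slide":[[0,-0.7,-1.5],[0,0,-2],[0,0,-1.5],[0,0,-0.7],[0,0,0],[0,0,0]],"turn":[0,0,0,0,0,0],"claw":[0,0,0,0,0,0]}' 25;  python3 -m creep '{"slide":[[0,0,-0.2],[0,0,-0.2],[0,0,-0.1]],"turn":[0,0,0],"claw":[0,0,0]}' 25; 
```

```text
clock: 6.68
eef_pos: [502.0, -0.0, 315.1]
eef_rot: [-3.142, 0.001, -3.112]
wrist_force: [0.1, 0.4, -1.2]
finger_gap: 7.8
finger_force: 25.0
clock: 7.05
eef_pos: [501.8, -0.0, 309.6]
eef_rot: [-3.142, -0.0, -3.112]
wrist_force: [0.1, 0.8, -1.3]
finger_gap: 7.8
finger_force: 25.0
```

```bash
python3 -m creep '{"slide":[[0,0,-0.2],[0,0,-0.1],[0,0,0]],"turn":[0,0,0],"claw":[0,0,0]}' 25;
```

```text
clock: 7.42
eef_pos: [502.0, -0.1, 307.8]
eef_rot: [-3.141, 0.001, -3.112]
wrist_force: [-5.0, -0.2, 12.0]
finger_gap: 7.8
finger_force: 25.0
```

```bash
python3 -m creep '{"slide":[[0,0.3,0.1],[0,0.4,0],[0,0.4,0],[0,0.3,-0.1],[0,0.2,-0.1],[0,0.2,-0.1],[0,0.2,-0.1],[0,0,0]],"turn":[0,0,0,0,0,0,0,0],"claw":[0.12,0.16,0.2,0.24,0.28,0.32,0.36,0.36]}' 10; python3 - <<'E'
from h import *
im,d,X=cloud("wrist"); save(im[100:384],"w3")
E
```

```text
clock: 8.43
eef_pos: [501.8, 20.1, 303.5]
eef_rot: [3.142, -0.0, -3.112]
wrist_force: [-1.0, 0.0, 0.1]
finger_gap: 34.0
finger_force: 0.2
```

View pics/w3.png

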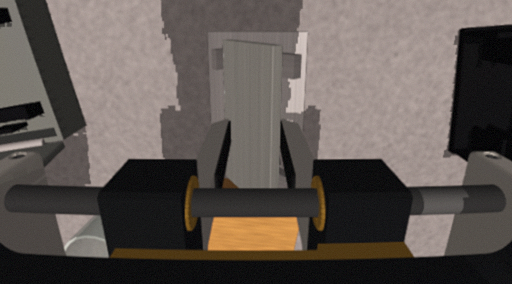

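The plate (columns 225–280) has tilted toward +y and leans against the right finger; its foot is at the lips. I continue to ease it over.

```bash
python3 -m creep '{"slide":[[0,0.2,-0.1],[0,0.2,-0.1],[0,0.2,-0.1],[0,0.2,-0.1],[0,0.2,-0.1],[0,0.2,-0.1],[0,0.2,0],[0,0,0]],"turn":[0,0,0,0,0,0,0,0],"claw":[0.4,0.44,0.48,0.52,0.56,0.6,0.64,0.68]}' 10; python3 -m creep '{"slide":[[0,0,0],[0,0,0],[0,0,0],[0,0,0]],"turn":[0,0,0,0],"claw":[0.72,0.76,0.8,0.8]}' 10; python3 - <<'E'
from h import *
im,d,X=cloud("wrist"); save(im[100:384],"w4")
x,y,z=X[...,0],X[...,1],X[...,2]
with np.errstate(invalid='ignore'):
  s=(x>440)&(x<487)&(y>-10)&(y<45)&(abs(z-y-73)<8); p=X[s]
  k=np.linalg.lstsq(np.c_[p[:,0]-500,p[:,1],np.ones(len(p))],p[:,2],rcond=None)[0]; print(len(p),k,np.percentile(p,[1,99],axis=0))
E
```

```text
clock: 9.48
eef_pos: [501.9, 34.1, 297.7]
eef_rot: [3.142, 0.0, -3.112]
wrist_force: [-0.1, -0.0, -0.1]
finger_gap: 63.4
finger_force: 0.0
clock: 9.98
eef_pos: [501.8, 33.9, 297.7]
eef_rot: [-3.142, 0.0, -3.112]
wrist_force: [-0.9, -0.3, -0.3]
finger_gap: 75.1
finger_force: 0.0
4566 [-1.56482803e-02  9.30226145e-01  7.54440945e+01] [[441.89884894  -8.27692896  68.84838474]
 [486.46244904  43.13029012 113.68808918]]
```

View pics/w4.png

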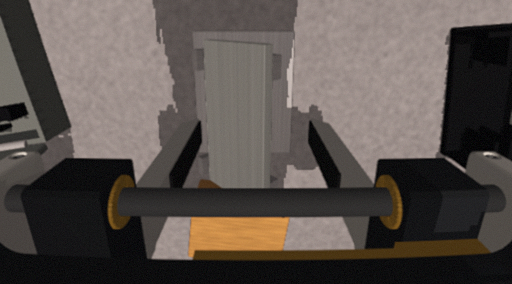

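```bash
python3 -m creep '{"slide":[[0,-0.7,1],[0,-0.7,0],[0,0,0],[0,0,-1.5],[0,0,-1.5],[0,0,-1.2],[0,0,-0.8],[0,0,0]],"turn":[0,0,0,0,0,0,0,0],"claw":[0.9,1,1,1,1,0.9,0.8,0.7]}' 20; python3 -m creep '{"slide":[[0,0,0],[0,0,0],[0,0,0],[0,0,0]],"turn":[0,0,0,0],"claw":[0.64,0.6,0.58,0.58]}' 20
```

```text
clock: 11.02
eef_pos: [501.8, 20.0, 257.0]
eef_rot: [3.142, -0.001, -3.112]
wrist_force: [-0.1, 0.5, 0.1]
finger_gap: 68.9
finger_force: 0.0
clock: 11.52
eef_pos: [501.9, 19.9, 257.8]
eef_rot: [-3.142, 0.0, -3.112]
wrist_force: [0.1, 0.4, -1.1]
finger_gap: 54.8
finger_force: 0.0
```

```bash
python3 -m creep '{"slide":[[0,0,0],[0,0,0],[0,0,0],[0,0,0]],"turn":[0,0,0,0],"claw":[0.55,0.52,0.5,0.5]}' 20; python3 -m creep '{"slide":[[0,0,0],[0,0,0],[0,0,0],[0,0,0]],"turn":[0,0,0,0],"claw":[0.45,0.4,0.4,0.4]}' 20
```

```text
clock: 12.02
eef_pos: [501.9, 19.7, 257.9]
eef_rot: [-3.141, 0.0, -3.112]
wrist_force: [-1.9, -5.0, 3.9]
finger_gap: 48.7
finger_force: 20.0
clock: 12.52
eef_pos: [501.9, 19.7, 257.8]
eef_rot: [-3.141, 0.0, -3.112]
wrist_force: [-1.4, -5.2, 4.5]
finger_gap: 48.5
finger_force: 20.0
```

```bash
python3 -m creep '{"slide":[[0,0,0],[0,0,0.3],[0,0,0.5],[0,0,1],[0,0,0.5],[0,0,0]],"turn":[0,0,0,0,0,0],"claw":[0.4,0.4,0.4,0.4,0.4,0.4]}' 30; python3 - <<'E'
from h import *
im,d,X=cloud("wrist"); save(im[100:384],"w5")
x,y,z=X[...,0],X[...,1],X[...,2]
with np.errstate(invalid='ignore'):
  s=(x>440)&(x<487)&(y>-10)&(y<45)&(abs(z-y-73-23)<14); p=X[s]
  k=np.linalg.lstsq(np.c_[p[:,0]-500,p[:,1],np.ones(len(p))],p[:,2],rcond=None)[0]; print(len(p),k,np.percentile(p,[1,99],axis=0))
E
```

```text
clock: 13.28
eef_pos: [501.9, 20.2, 281.2]
eef_rot: [3.141, 0.001, -3.112]
wrist_force: [0.8, 3.0, 1.6]
finger_gap: 37.6
finger_force: 1.0
2704 [-2.28204385e-02  1.17158996e+00  7.95120278e+01] [[442.05225133  13.50465536  95.6972103 ]
 [486.33016524  34.84602332 119.51115107]]
```

View pics/w5.png

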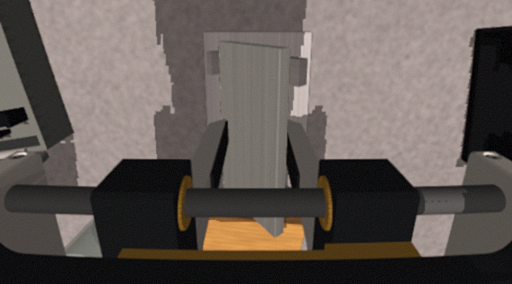

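```bash
python3 -m creep '{"slide":[[0,-0.4,0],[0,-0.4,0],[0,-0.2,0.4],[0,-0.2,0.4],[0,-0.2,0.4],[0,-0.2,0.4],[0,-0.2,0.4],[0,0,0]],"turn":[0,0,0,0,0,0,0,0],"claw":[0.4,0.4,0.36,0.32,0.28,0.24,0.2,0.2]}' 15; python3 - <<'E'
from h import *
im,d,X=cloud("wrist"); save(im[100:384],"w6")
E
```

```text
clock: 14.32
eef_pos: [501.9, 1.8, 301.0]
eef_rot: [-3.142, 0.001, -3.113]
wrist_force: [-0.6, 1.1, -0.1]
finger_gap: 18.8
finger_force: 0.1
```

View pics/w6.png

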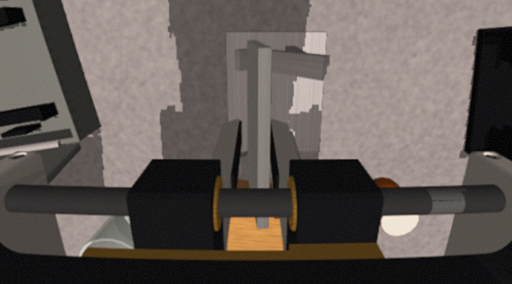

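The plate (columns 247–270) stands almost upright between the fingers; I close on its faces.

```bash
python3 -m creep '{"slide":[[0,0,0.2],[0,0,0.2],[0,0,0],[0,0,0],[0,0,0]],"turn":[0,0,0,0,0],"claw":[0.15,0.1,0.05,0,0]}' 25;  python3 -m creep '{"slide":[[0,0,0],[0,0,0.3],[0,0,1],[0,0,2],[0,0,2],[0,0,2],[0,0,0],[0,0,0]],"turn":[0,0,0,0,0,0,0,0],"claw":[0,0,0,0,0,0,0,0]}' 25; python3 - <<'E'
from h import *
im,d,X=cloud("wrist"); save(im[100:384],"w7"); s=manip.read_state(); print(s["eef_pos"])
x,y,z=X[...,0],X[...,1],X[...,2]
with np.errstate(invalid='ignore'):
  s=(x>430)&(x<480)&(y>-20)&(y<25)&(z>150)&(z<250); p=X[s]; print(len(p),np.percentile(p,[1,50,99],axis=0))
  t=p[p[:,2]>np.percentile(p[:,2],99)-6]; print(len(t),np.percentile(t,[1,50,99],axis=0), np.polyfit(t[:,0]-500,t[:,1],1))
E
```

```text
clock: 15.0
eef_pos: [501.9, 1.5, 304.9]
eef_rot: [-3.14, 0.0, -3.112]
wrist_force: [-1.1, -6.8, 2.4]
finger_gap: 7.8
finger_force: 24.9
clock: 16.0
eef_pos: [501.7, 2.0, 377.0]
eef_rot: [3.141, -0.001, -3.112]
wrist_force: [-0.4, -0.6, -1.7]
finger_gap: 7.8
finger_force: 25.0
[501.72696672   1.9879739  376.81966458]
978 [[442.03706488  -3.20224387 159.62652511]
 [458.97990115   0.82429625 202.6324963 ]
 [479.74414233   5.12452134 204.10264009]]
910 [[442.17506898  -3.17871913 201.08631062]
 [460.32611177   0.87513372 202.68357782]
 [479.76171607   5.15258143 204.15369853]] [0.02818457 1.99278919]
```

```bash
python3 -m creep '{"slide":[[0,-2,1],[0,-4.5,1],[0,-5,1],[0,-5,0],[-0.5,-4,0],[-0.5,-1.5,0],[0,0,0],[0,0,0]],"turn":[0,0.05,0.05,0.056,0,0,0,0],"claw":[0,0,0,0,0,0,0,0]}' 25; python3 - <<'E'
from h import *
im,d,X=cloud("wrist"); save(im,"w8"); np.savez("w8.npz",im=im,X=X); s=manip.read_state(); print(s["eef_pos"],s["eef_rot"],s["joints"])
x,y,z=X[...,0],X[...,1],X[...,2]
a=0.183; c=np.array([480,-260.])
xr=(x-c[0])*np.cos(a)+(y-c[1])*np.sin(a); yr=-(x-c[0])*np.sin(a)+(y-c[1])*np.cos(a)
with np.errstate(invalid='ignore'):
  for n,zl,zh in(("rim",36,44),("rail",17,23),("lug",24.5,30)):
    s=(abs(xr)<100)&(abs(yr)<100)&(z>zl)&(z<zh)
    if n!="rim": s&=(abs(xr)<72)&(abs(yr)<60)
    p=X[s]; print(n,s.sum(),np.median(p[:,2]),cv2.minAreaRect(p[:,:2].astype(np.float32)))
    m=s.astype(np.uint8); k,l,st,ce=cv2.connectedComponentsWithStats(m)
    for i in range(1,k):
        if st[i,4]>25: q=X[l==i]; print("  ",st[i,4],np.round([np.percentile(xr[l==i],[2,98]),np.percentile(yr[l==i],[2,98])],1).tolist(),np.round(np.median(q,0),1),[np.round(t,2) for t in cv2.minAreaRect(q[:,:2].astype(np.float32))])
E
```

```text
clock: 17.05
eef_pos: [492.1, -217.0, 407.5]
eef_rot: [3.141, -0.0, -2.955]
wrist_force: [-0.3, 0.4, -1.2]
finger_gap: 7.9
finger_force: 25.0
[ 492.12346141 -216.91586682  407.63057238] [ 3.14142776e+00  3.72452757e-05 -2.95515061e+00] [-4.83283128e-01  2.70381448e-01  1.55178736e+00  1.57334299e-04
  1.31949700e+00 -2.24056063e+00]
rim 1979 40.31958481951199 ((482.26959228515625, -262.583740234375), (161.22763061523438, 160.38658142089844), 11.345710754394531)
   1964 [[-77.9, 79.8], [-82.5, 76.8]] [ 458.9 -283.5   40.3] [array([ 482.  , -262.46]), array([161.19, 160.28]), np.float64(11.57)]
rail 1068 20.496572550238568 ((485.9495849609375, -261.45025634765625), (120.85694122314453, 75.9192123413086), 9.327400207519531)
   538 [[-54.2, -41.4], [-34.8, 26.4]] [ 433.7 -272.8   20.4] [array([ 433.79, -272.93]), array([12.86, 63.35]), np.float64(10.54)]
   466 [[45.3, 58.8], [-32.9, 29.6]] [ 531.4 -252.1   20.5] [array([ 531.64, -252.81]), array([14.23, 64.14]), np.float64(11.17)]
   33 [[65.1, 65.8], [-15.9, 11.6]] [ 544.9 -250.7   21.4] [array([ 544.72, -250.14]), array([ 0.66, 29.22]), np.float64(10.99)]
lug 307 27.35107816037919 ((482.9037780761719, -263.0291442871094), (135.288330078125, 80.11986541748047), 10.546561241149902)
   94 [[-65.3, -61.6], [-18.1, 11.0]] [ 418.3 -275.1   27.5] [array([ 418.25, -275.04]), array([ 3.78, 29.49]), np.float64(10.55)]
   47 [[-54.2, -41.7], [-43.4, -38.7]] [ 440.5 -309.1   27.3] [array([ 440.34, -309.  ]), array([12.7 ,  4.85]), np.float64(7.96)]
   38 [[-54.3, -41.7], [31.4, 35.6]] [ 426.  -235.5   27.2] [array([ 426.7 , -235.54]), array([13.01,  4.2 ]), np.float64(16.33)]
   41 [[46.0, 59.8], [-42.2, -37.4]] [ 538.7 -289.2   27.5] [array([ 539.19, -289.41]), array([14.09,  4.71]), np.float64(9.07)]
   87 [[65.1, 69.7], [-16.0, 12.1]] [ 546.5 -249.5   27.1] [array([ 546.52, -249.31]), array([ 4.76, 29.22]), np.float64(12.11)]
```

View pics/w8.png

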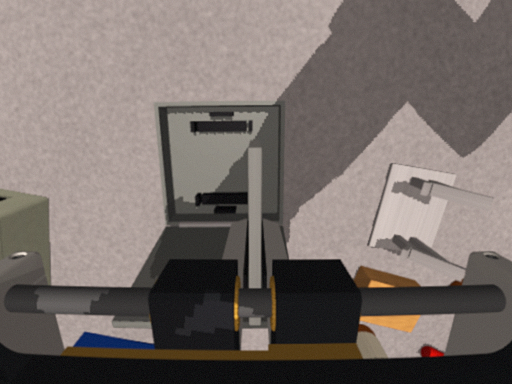

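```bash
python3 -m creep '{"slide":[[-0.2,-3,0],[-0.2,-3,0],[0,-1.4,-1],[0,0,-2.5],[0,0,-3],[0,0,-2],[0,0,0],[0,0,0]],"turn":[0.01,0,0,0,0,0,0,0],"claw":[0,0,0,0,0,0,0,0]}' 25
```

```text
clock: 18.1
eef_pos: [488.2, -291.7, 323.4]
eef_rot: [-3.141, 0.001, -2.946]
wrist_force: [0.4, -0.2, -1.6]
finger_gap: 7.9
finger_force: 25.0
```

```bash
python3 -m creep '{"slide":[[0,0.1,-1.5],[0,0,-2],[0,0,-1.5],[0,0,-0.8],[0,0,0],[0,0,-0.2],[0,0,-0.2],[0,0,0]],"turn":[0,0,0,0,0,0,0,0],"claw":[0,0,0,0,0,0,0,0]}' 25
```

```text
clock: 19.1
eef_pos: [487.9, -291.1, 260.7]
eef_rot: [-3.142, 0.0, -2.946]
wrist_force: [0.5, -0.2, -1.6]
finger_gap: 7.7
finger_force: 25.0
```

```bash
python3 -m creep '{"slide":[[0,0,-0.2],[0,0,-0.1],[0,0,0]],"turn":[0,0,0],"claw":[0,0,0]}' 25
```

```text
clock: 19.48
eef_pos: [487.9, -291.1, 258.6]
eef_rot: [-3.141, 0.001, -2.946]
wrist_force: [-4.1, 0.7, 9.5]
finger_gap: 7.6
finger_force: 25.0
```

```bash
python3 -m creep '{"slide":[[-0.06,0.3,0.1],[-0.08,0.4,0],[-0.08,0.4,0],[-0.06,0.3,-0.2],[-0.04,0.2,-0.2],[-0.04,0.2,-0.3],[-0.04,0.2,-0.3],[0,0,0]],"turn":[0,0,0,0,0,0,0,0],"claw":[0.12,0.16,0.2,0.24,0.28,0.32,0.36,0.36]}' 10; python3 - <<'E'
from h import *
im,d,X=cloud("wrist"); save(im[100:384],"w9")
E
```

```text
clock: 20.48
eef_pos: [483.8, -270.9, 248.3]
eef_rot: [3.141, -0.0, -2.946]
wrist_force: [0.3, -0.1, 0.1]
finger_gap: 33.8
finger_force: 0.1
```

View pics/w9.png

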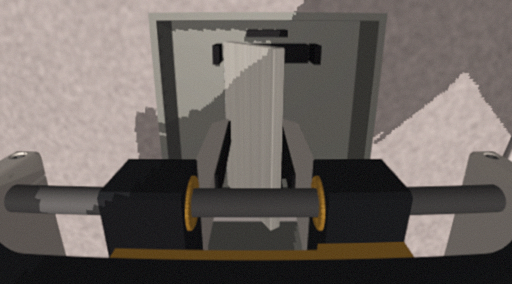

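The plate (columns 225–283) leans on the +y finger, its foot by the −y lug near (218,52). I lower it on.

```bash
python3 -m creep '{"slide":[[0,0,-0.2],[0,0,-0.2],[0,0,-0.2],[0,0,-0.2],[0,0,-0.2],[0,0,-0.2],[0,0,-0.2],[0,0,0]],"turn":[0,0,0,0,0,0,0,0],"claw":[0.4,0.44,0.48,0.52,0.56,0.6,0.64,0.68]}' 10; python3 -m creep '{"slide":[[0,0,-0.2],[0,0,-0.2],[0,0,-0.2],[0,0,-0.2],[0,0,-0.2],[0,0,-0.2],[0,0,-0.2],[0,0,0]],"turn":[0,0,0,0,0,0,0,0],"claw":[0.7,0.72,0.74,0.77,0.8,0.83,0.86,0.88]}' 10; python3 - <<'E'
from h import *
im,d,X=cloud("wrist"); save(im[100:384],"w10")
x,y,z=X[...,0],X[...,1],X[...,2]; a=.197
xr=(x-482.4)*np.cos(a)+(y+262.5)*np.sin(a); yr=-(x-482.4)*np.sin(a)+(y+262.5)*np.cos(a)
with np.errstate(invalid='ignore'):
  for yy in range(-44,48,6):
    s=(xr>-38)&(xr<-14)&(yr>yy)&(yr<yy+6)&(z<90); print(yy+3,s.sum(),np.round(np.percentile(z[s],[10,50,90]),1) if s.sum() else '')
E
```

```text
clock: 21.52
eef_pos: [483.8, -271.1, 234.4]
eef_rot: [3.141, -0.0, -2.946]
wrist_force: [0.2, 0.3, -0.4]
finger_gap: 63.5
finger_force: 0.2
clock: 22.52
eef_pos: [483.8, -271.1, 220.5]
eef_rot: [3.142, -0.0, -2.946]
wrist_force: [0.4, -0.0, 1.1]
finger_gap: 82.5
finger_force: 0.0
-41 251 [4.7 5.5 6.2]
-35 121 [ 4.8  6.1 28.6]
-29 327 [27.7 28.4 29.2]
-23 331 [27.6 28.5 29.3]
-17 319 [27.6 28.4 29.1]
-11 314 [27.6 28.4 29.1]
-5 326 [27.7 28.5 29.3]
1 336 [27.7 28.4 29.2]
7 321 [27.6 28.4 29.2]
13 327 [27.7 28.5 29.3]
19 324 [27.7 28.4 29.1]
25 325 [27.6 28.4 29.1]
31 152 [27.3 28.3 29.2]
37 164 [4.5 5.5 6.3]
43 254 [4.6 5.4 6.1]
49 251 [4.6 5.4 6.3]
```

```bash
python3 -m creep '{"slide":[[0,0,0.8],[0,0,2],[0,0,3.5],[0,0,4],[0,0,4],[0,0,4],[0,0,3],[0,0,1]],"turn":[0,0,0,0,0,0,0,0],"claw":[0.88,0.88,0.8,0.6,0.4,0.2,0,0]}' 10; python3 - <<'E'
from h import *
a=.197
im,d,X=cloud("top"); save(im,"t2")
m=manip.cut_out("plate","top"); print([(round(r["score"],2),r["position"]) for r in m[:2]])
x,y,z=X[...,0],X[...,1],X[...,2]
xr=(x-482.4)*np.cos(a)+(y+262.5)*np.sin(a); yr=-(x-482.4)*np.sin(a)+(y+262.5)*np.cos(a)
with np.errstate(invalid='ignore'):
  for nm,Q in(("now",X),("scene0",np.load("scene0.npz")["X"]),("top0",np.load("top0.npz")["X"])):
    x,y,z=Q[...,0],Q[...,1],Q[...,2]
    xr=(x-482.4)*np.cos(a)+(y+262.5)*np.sin(a); yr=-(x-482.4)*np.sin(a)+(y+262.5)*np.cos(a)
    s=(xr>70)&(xr<150)&(abs(yr)<78)&(z>60)&(z<225)
    k=np.polyfit(z[s],xr[s],1); print(nm,s.sum(),k,"x at 40,200:",np.polyval(k,[40,200]),z[s].max(),np.percentile(xr[s&(z>195)],[2,98]),np.percentile(yr[s],[1,99]))
im,d,X=cloud("wrist")
x,y,z=X[...,0],X[...,1],X[...,2]
xr=(x-482.4)*np.cos(a)+(y+262.5)*np.sin(a); yr=-(x-482.4)*np.sin(a)+(y+262.5)*np.cos(a)
with np.errstate(invalid='ignore'): s=(abs(xr)<75)&(abs(yr)<50)&(z>27.2)&(z<33)
p=np.c_[xr[s],yr[s]].astype(np.float32); print(s.sum(),np.percentile(p,[1,50,99],axis=0),np.median(z[s]),cv2.minAreaRect(p))
E
```

```text
clock: 23.58
eef_pos: [483.6, -270.9, 445.8]
eef_rot: [-3.139, 0.002, -2.946]
wrist_force: [0.7, -0.7, -0.6]
finger_gap: 28.9
finger_force: 0.0
[(0.63, [356.9, 243.1])]
now 1549 [ 0.17595406 70.01581199] x at 40,200: [ 77.0539745  105.20662457] 214.85414108349914 [102.77297357 111.58673764] [-75.36251039  76.44203069]
scene0 1827 [ 0.14043433 82.59843099] x at 40,200: [ 88.21580412 110.68529664] 215.4367197897933 [104.01132333 113.58889079] [-76.25914206  75.91059842]
top0 1545 [ 0.17638475 69.9231555 ] x at 40,200: [ 76.97854544 105.20010517] 214.96717841795657 [102.79896701 111.45963623] [-75.06256912  76.58396727]
3523 [[-64.37184967 -35.65303307]
 [ -2.92453766  -1.20791864]
 [ 63.70924301  37.03691666]] 28.501560620902694 ((3.7452163696289062, 4.784107208251953), (142.08230590820312, 88.55715942382812), 0.5600171685218811)
```

```bash
python3 -m creep '{"slide":[[1.6,0.6,0],[3,0.7,0],[3.5,0.8,0],[3.5,0.8,0],[2,0.7,0],[0,0,-2],[0,0,-3],[0,0,-2]],"turn":[0,0,0,0,0,0,0,0],"claw":[0,0,0,0,0,0,0,0]}' 10; python3 -m creep '{"slide":[[0,0,-2],[0,0,-1],[0,0,0],[0,0,0]],"turn":[0,0,0,0],"claw":[0,0,0,0]}' 10
```

```text
clock: 24.72
eef_pos: [620.6, -234.3, 370.5]
eef_rot: [3.14, -0.003, -2.946]
wrist_force: [-0.0, -0.4, -0.6]
finger_gap: 0.3
finger_force: 0.0
clock: 25.22
eef_pos: [620.1, -235.0, 344.3]
eef_rot: [-3.141, 0.001, -2.946]
wrist_force: [0.2, 0.5, -0.5]
finger_gap: 0.9
finger_force: 0.0
```

```bash
python3 -m creep '{"slide":[[-1.2,-0.24,0],[-1.2,-0.24,0],[-1.2,-0.24,0],[-1.2,-0.24,0],[-1.2,-0.24,0],[-1.2,-0.24,0],[-1.2,-0.24,0],[-1.2,-0.24,0]],"turn":[0,0,0,0,0,0,0,0],"claw":[0,0,0,0,0,0,0,0]}' 10; python3 - <<'E'
from h import *
a=.197
im,d,X=cloud("scene")
x,y,z=X[...,0],X[...,1],X[...,2]
xr=(x-482.4)*np.cos(a)+(y+262.5)*np.sin(a); yr=-(x-482.4)*np.sin(a)+(y+262.5)*np.cos(a)
with np.errstate(invalid='ignore'):
  for zz in range(50,220,20):
    s=(xr>-110)&(xr<150)&(abs(yr)<76)&(abs(yr)>30)&(z>zz)&(z<zz+20); print(zz+10,s.sum(),np.round(np.percentile(xr[s],[5,50,95])) if s.sum() else '')
save(im[150:300,60:260].repeat(3,0).repeat(3,1),"s3")
E
```

```text
clock: 26.22
eef_pos: [523.0, -254.4, 343.6]
eef_rot: [3.142, -0.0, -2.946]
wrist_force: [2.4, -0.5, 0.2]
finger_gap: 0.5
finger_force: 0.7
60 298 [72. 78. 83.]
80 311 [62. 67. 73.]
100 320 [51. 57. 63.]
120 342 [41. 46. 52.]
140 353 [29. 35. 41.]
160 350 [19. 25. 31.]
180 140 [ 7. 17. 20.]
200 0 
220 0
```

View pics/s3.png

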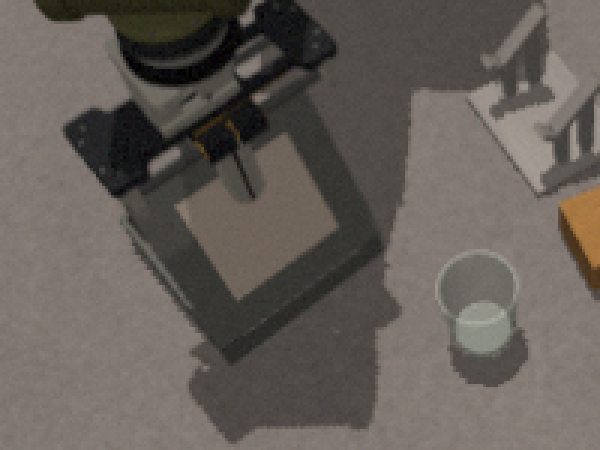

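```bash
python3 -m creep '{"slide":[[-1.6,-0.3,-0.8],[-1.6,-0.3,-0.8],[-1.1,-0.2,-1.1],[-1.1,-0.2,-1.2],[-0.8,-0.2,-1.4],[-0.8,-0.2,-1.4],[-0.5,-0.1,-1.2],[-0.5,-0.1,-1.2]],"turn":[0,0,0,0,0,0,0,0],"claw":[0,0,0,0,0,0,0,0]}' 10; python3 -m creep '{"slide":[[0,0,-0.4],[0,0,-0.3],[0,0,0]],"turn":[0,0,0],"claw":[0,0,0]}' 10
```

```text
clock: 27.28
eef_pos: [443.6, -270.3, 251.8]
eef_rot: [3.142, -0.0, -2.946]
wrist_force: [0.9, -0.5, 1.8]
finger_gap: 0.7
finger_force: 0.4
clock: 27.65
eef_pos: [443.7, -270.2, 247.5]
eef_rot: [3.141, -0.001, -2.946]
wrist_force: [-15.6, 7.3, 30.4]
finger_gap: 0.6
finger_force: 14.8
```

```bash
python3 -m creep '{"slide":[[0,0,0.2],[0,0,2],[0,0,3],[0,0,4],[0,0,4],[0,0,2],[0,0,0]],"turn":[0,0,0,0,0,0,0],"claw":[0,0,0,0,0,0,0]}' 10; python3 - <<'E'
from h import *
a=.197
im,d,X=cloud("scene")
x,y,z=X[...,0],X[...,1],X[...,2]
xr=(x-482.4)*np.cos(a)+(y+262.5)*np.sin(a); yr=-(x-482.4)*np.sin(a)+(y+262.5)*np.cos(a)
with np.errstate(invalid='ignore'):
  s=(abs(xr)<72)&(abs(yr)<72)&(z>35)&(z<70); print(s.sum(),np.polyfit(xr[s],z[s],1))
E
```

```text
clock: 28.52
eef_pos: [444.0, -270.2, 398.8]
eef_rot: [-3.14, 0.002, -2.946]
wrist_force: [-0.7, 0.0, -0.7]
finger_gap: 0.5
finger_force: 0.0
2774 [-7.36397577e-04  4.98903305e+01]
```

The lid is level: it slopes by less than 0.001 rad and its top is about 49 mm above the bench. Handing in.

```bash
python3 -c "
from cell import manip
print(manip.sign_off())"
```

```text
the job is handed in; nothing more can be done
None
```

I drew the low plate from the rack, leaned it on the rest and took it again, then laid it flat in the nest, shut the lid and handed the job in at about 28.5 s. The retake was by its faces: the edge grip slipped and the plate swung upright in the rest, not dropped. My last measurements had the plate flat and fully down and the lid level; no verdict came back.

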